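# Short spin in the bench centrifuge

### The job

Give the loaded tubes a short spin in the small bench centrifuge, using only closed fingertips: first push its open lid down until it catches shut, then switch the machine on by pressing the raised end of the power rocker until it tips over. Last, press the large round short-spin key all the way down and keep it down: the machine only spins while this key is held, so finish with the fingers still holding it there. Do not press the two small keys, and neither lift nor shift the things standing round the machine.

Things in the scene. Friction and masses are not known exactly. Their poses are not given: they have to be found in the camera images.
- centrifuge: small bench centrifuge with a clear-windowed lid, fixed to the bench: 280 mm deep (x), 200 mm wide (y). Origin at the bench under the middle of its footprint; its x axis points from the controls at the front to the lid hinge at the back, y to its left seen from the front, z up. The front part is a level control console, x -139 to -46, top 71 mm above the bench. Behind it (x -45 to +140) the rotor chamber is 92 mm tall; the closed lid's top is 106 mm above the bench.
- lid (a joint): lid angle in rad: 0 = shut, grows as the front rises; starts at 0.45 to 0.75. The hinge is sprung: the lid stays put when well open but springs up if let go near shut. Pushed at lid_press it takes 1 to 2 N, then from 0.07 rad (13 mm to go) about 7 N, at most 10 N, to click into the sprung roller catch that holds it at 0 on a hard stop; 5 N of lift would pull it out.
- lid_press (a point): point on the lid's top face (the face that looks up when shut), in the middle of its 80 mm wide finger lip, 11 mm behind the lip's front end; moves with the lid; 180 mm from the hinge line. Lid shut: 48 mm in front of the centrifuge's origin (x -48) and 104 mm above the bench. It is pushed here or anywhere on the middle of the front edge.
- lid_hinge (a point): middle of the lid's hinge line, which runs along the centrifuge's y axis at the back, 95.5 mm above the bench; fixed. Lid_press travels on an arc about it; in the centrifuge's x-z plane lid_press lies at (-180 cos a + 8 sin a, 180 sin a + 8 cos a) mm from the hinge at lid angle a.
- power (a joint): tilt of the power rocker in rad: 0 = off (end towards the lid raised), 0.40 = on (that end down, near end up). It snaps over past half-way, 0.20, and stays; about 4 N on the raised end tips it, with a hard stop at 0.40.
- power_raised (a point): point on the top of the power rocker's far half (towards the lid), 15 mm from the pivot and 6 mm from the end; moves with the rocker. The black paddle is 42 mm long along the centrifuge's x and 24 mm wide, in a 52x34 mm bezel 3 mm proud, at the right end of the console. Off, this point is about 10 mm above the console top; on, about 4 mm.
- power_pivot (a point): middle of the rocker's top on its pivot line (along the centrifuge's y), 76 mm above the bench; fixed.
- short_spin (a joint): travel of the short-spin key in m: 0 = up, 0.006 = fully down on its stop. It springs back when let go; 2 N starts it, 6 N takes it fully down.
- short_spin_cap: cap of the short-spin key: the one large round key, 28 mm across, at the left end of the console, pressed straight down. Origin at the centre of its top, 82 mm above the bench when up (11 mm above the console).
- key_far (a joint): travel in m (0 = up, 0.003 = down) of one of the two small rectangular keys, 14x19 mm, top 4 mm above the console, 40 mm to the right of the round key and 18 mm nearer the lid; not to be pressed.
- key_near (a joint): travel in m of the other small rectangular key, 32 mm in front of key_far; not to be pressed.
- bottle_a: dropper bottle, 26 mm across and 75 mm tall; stands loose beside the centrifuge, origin under its centre; to be left alone
- bottle_b: second dropper bottle, 26 mm across and 75 mm tall; stands loose beside the centrifuge, origin under its centre; to be left alone
- dish: petri dish, 61 mm across and 15 mm tall; stands loose beside the centrifuge, origin under its centre; to be left alone
- bench_timer: digital bench timer, 37x68 mm and 64 mm tall; stands loose beside the centrifuge, origin under its centre; to be left alone
- clip: bulldog clip, 23x60 mm and 45 mm tall; stands loose beside the centrifuge, origin under its centre; to be left alone
- marker: marker pen lying down, 126 mm long and 16 mm thick, in front of the machine; stands loose beside the centrifuge, origin under its centre; to be left alone

How it is judged:
On the way, in this order (a step that is already met when the one before it is completed fails the run):
1. the lid is pushed down and shut (value of joint lid below 0.02 rad), for 0.2 s.
2. with the lid shut, the power rocker is tipped to on (value of joint lid below 0.02 rad and value of joint power above 0.33 rad), for 0.2 s.
3. with the lid shut and the power on, the fingers press the short-spin key down (all of step 2 and value of joint short_spin above 0.0045 m and contact force between the fingers and short_spin_cap above 1 N), for 0.2 s.
At the end, for the whole second after the job is handed in: The fingers still hold the short-spin key down (travel over 4.5 of 6 mm, finger force over 1 N), the lid is caught shut (under 0.02 rad) and the power rocker is on (over 0.33 of 0.40 rad) (all of step 3); the arm keeps its last pose, push and grip.
It fails at once if the power is switched on while the lid is open (value of joint power above 0.25 rad and value of joint lid above 0.04 rad).
It fails at once if the short-spin key is pressed before the lid is shut and the power on (value of joint short_spin above 0.003 m and (value of joint lid above 0.04 rad or value of joint power below 0.25 rad)).
It fails at once if a small key is pressed (value of joint any of key_far, key_near above 0.0018 m).
It fails at once if a thing standing round the machine is lifted or shifted by more than 20 mm (distance of any of bottle_a, bottle_b, dish, bench_timer, clip, marker from where it was at the start of the episode above 0.02 m).
It also fails if it takes over 42 s, if anything falls off the work surface, if the arm or the gripper's body presses on something with over 40 N, if the wrist force passes 120 N, or if a joint passes its speed limit or range.

### The arm

A 6-joint arm with a two-finger parallel gripper is mounted at the origin on a cart in front of the work surface, level with it; the furniture and walls round the work are solid. World frame = base frame: x ahead of the robot, y to its left, z up, the work surface at z = 0. Lengths are in m, angles in rad, forces in N, time in s.
With the tool pointing down it reaches from about 0.425 to 0.95 m from the base axis. Payload 14.7 kg.
Tool frame: the origin (TCP) lies midway between the tips of the shut fingers; the grasp point (between the pads) lies 19 mm behind it; z points along the fingers, y is the line along which they close (so a half turn about z gives the same grasp; the last joint's range is limited). The gripper opens to 85 mm and grips with 20 to 120 N. Pads are 22 mm wide; open, the fingers measure 114 mm over their backs; the gripper's body (76 mm by 85 mm) begins 54 mm behind the grasp point. The pads swing forward as they close: fully open they stand 13 mm farther back than shut.
Start: joints at [-1.159, 0.48, 1.596, -0, 1.065, -0.047], TCP at [0.288, -0.583, 0.231] pointing down, gripper open.
Joint ranges: [-2.75, 2.75], [-0.82, 2.05], [0.23, 2.67], [-1.56, 4.7], [0.09, 2.69], [-2.92, 2.92]. Speed limits (rad/s): [1.89, 1.89, 2.39, 3.01, 3.01, 3.01].

### API

Orientations are given as [roll, pitch, yaw] about the fixed x, y, z axes, in that order (R = Rz(yaw) Ry(pitch) Rx(roll)).
In Python, from cell import * gives the robot as it stands.
- The arm moves only by the shell command python3 -m pendant 'ROWS' [FORCE]. ROWS is JSON, a list of rows, each a list of 7 numbers: the turn, a rotation vector about the world's x, y, z in rad, then the shift along the world's x, y, z in m, then the closure, from 0 (fully open) to 1 (shut). A call has 1 to 12 rows; each row shifts and turns the commanded pose from where the row before left it; what a row does not reach is not made up. A row lasts 1/8 s, in which the tool goes at most 62.5 mm and 10.7 degrees, less where a joint would pass 70% of its speed; a pose out of reach is approached as far as the arm can. A call is refused whole if a number of a shift passes 0.0625 or a number of a turn 0.188, either way. A call with a gripper value outside its range is refused whole. The fingers move at their own pace and stop on an object; FORCE is the grip in N (left out, the last holds). Time passes only in rows, so rows that do not move let the fingers close. It gives the time, the measured TCP pose, the force, the opening and the grip force at its end, in the units of the state.
- sense(): the state, without advancing time (a new reading comes with each control period).
- grab_frame(name): name is "scene" or "top" or "wrist"; returns a dict with "image" (400x640x3 uint8, blue, green, red), "K" (3x3 intrinsics, pixels), "eye" and "attitude" of the camera in the world. Camera axes: x right, y down, z forward; pixel columns grow to the right and rows downward; lengths in m; the calibration is good to about 2 mm. The wrist camera is an equidistant fisheye: a pixel r from the principal point sees the ray r / f radians off the axis. A picture is of the moment at which its call begins. There is no depth.
- finish_job(): hands the job in; it is judged then, once.
The state is a dict: "time": time; "qpos": joint angles; "qvel": joint speeds; "joint_torque": joint torques, N m; "ee_pos": TCP position; "eef_rot": TCP orientation; "contact_force": force on the tool from outside, world axes, zero at the start; "moment": the same for the moment, N m; "grip_width": finger opening in m; "finger_force": force on a finger pad.
Only numpy, scipy, OpenCV 4.12 (cv2) and the standard library are available. Lean on these libraries where they do the work, as an engineer would, in place of code of your own. Each camera call takes 0.05 s, during which the arm holds its last target. There are 200 camera calls.

## Working session

There is one attempt and no reset: what is moved stays moved. The work goes in short steps, Python scripts to look and compute and a shell command to move; the robot and the scene stay as the last step left them, time stands still between calls to the robot, and variables do not carry over. Pictures are saved under pics/ and viewed, at most 10 in all, crops included, and the job is handed in when it is done.

```bash
mkdir -p pics
python3 - <<'E'
from cell import *
import cv2
for n in ("scene","top"):
    f=grab_frame(n); cv2.imwrite(f"pics/{n}0.png",f["image"]); print(n,f["K"],f["eye"],f["attitude"])
s=sense(); print(s)
E
```

```text
scene [[421.91149983   0.         319.25964081]
 [  0.         421.91149983 200.05447177]
 [  0.           0.           1.        ]] [ 0.15522586 -0.58216581  0.54904431] [-2.09163579  0.01276783 -0.59670462]
top [[405.08359776   0.         318.9107241 ]
 [  0.         405.08359776 196.65392418]
 [  0.           0.           1.        ]] [0.51212049 0.0393396  0.95872499] [-3.07096540e+00  2.53899409e-03 -1.59243999e+00]
{'time': 0.1, 'qpos': array([-1.15858382e+00,  4.80755818e-01,  1.59684227e+00,  2.87245482e-05,
        1.06511218e+00, -4.66166437e-02]), 'qvel': array([ 0.00236628, -0.00116335, -0.00078771, -0.00051482,  0.00074483,
       -0.00061206]), 'joint_torque': array([ 1.04320272e-03, -9.52256227e+01, -4.31043470e+01, -1.05332099e-04,
        5.11310238e-03,  1.09897465e-05]), 'ee_pos': array([ 0.28774445, -0.58240347,  0.2307335 ]), 'eef_rot': array([-3.14047742e+00, -7.71673901e-05,  4.58815184e-01]), 'contact_force': array([0.60311328, 0.16983874, 0.16756947]), 'moment': array([-0.06244782,  0.01589757,  0.02739299]), 'finger_force': 0.0, 'grip_width': 0.0855601787793296}
```

View pics/top0.png

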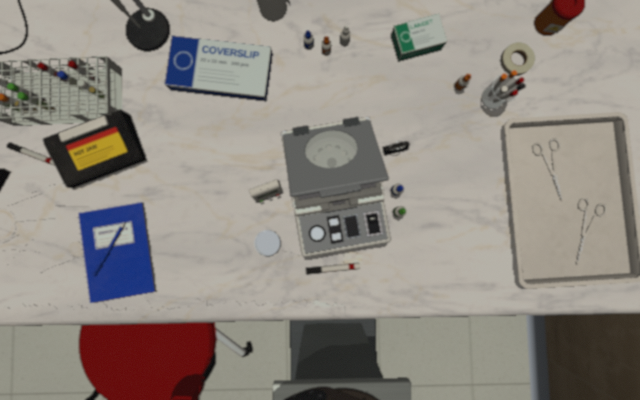

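View pics/scene0.png

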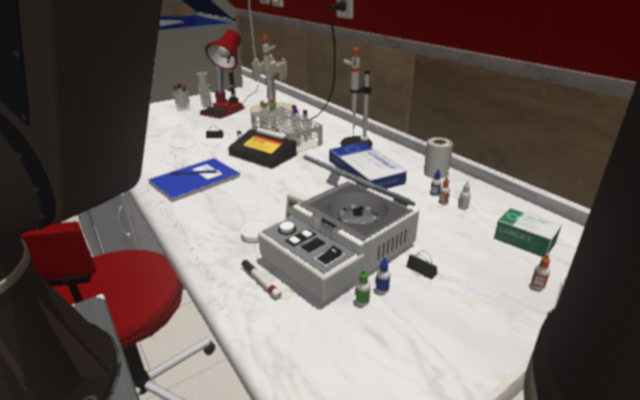

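The top view shows the machine around pixel (337,188): round key (317,233), rocker (373,223), hinge near y≈123. I'll enlarge it.

Run:
```python
import cv2
i=cv2.imread("pics/top0.png")[112:280,240:420]
cv2.imwrite("pics/topc.png",cv2.resize(i,None,fx=3.5,fy=3.5,interpolation=cv2.INTER_CUBIC))
i=cv2.imread("pics/scene0.png")[170:310,235:435]
cv2.imwrite("pics/scenec.png",cv2.resize(i,None,fx=4,fy=4,interpolation=cv2.INTER_CUBIC))
```

```text
(no output)
```

View pics/topc.png

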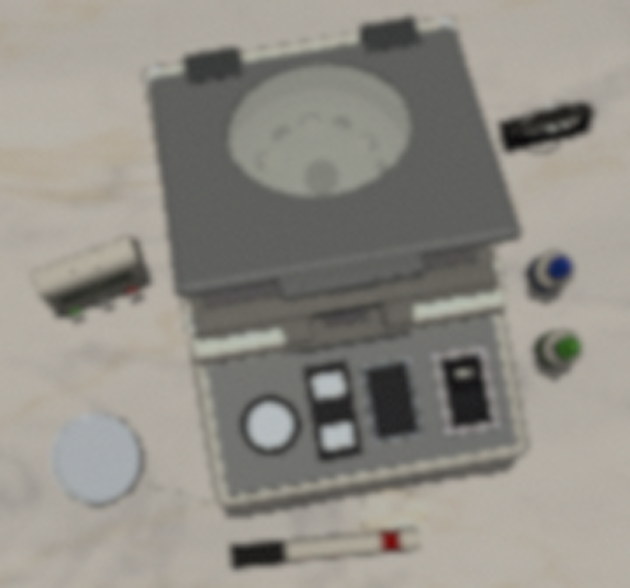

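View pics/scenec.png

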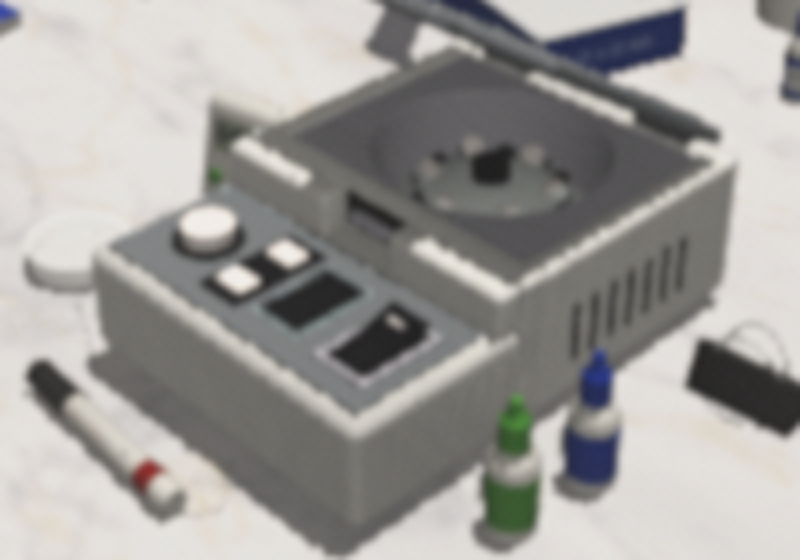

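```bash
cat > h.py <<'E'
import numpy as np, json
from scipy.optimize import least_squares
from scipy.spatial.transform import Rotation as R
KT=(np.array([[405.0836,0,318.9107],[0,405.0836,196.6539],[0,0,1]]),np.array([.51212049,.0393396,.95872499]),R.from_euler('xyz',[-3.0709654,.00253899,-1.59243999]).as_matrix())
KS=(np.array([[421.9115,0,319.2596],[0,421.9115,200.0545],[0,0,1]]),np.array([.15522586,-.58216581,.54904431]),R.from_euler('xyz',[-2.09163579,.01276783,-.59670462]).as_matrix())
def proj(c,p):
    q=c[0]@(c[2].T@(np.array(p)-c[1])); return q[:2]/q[2]
E
cat > fit.py <<'E'
from h import *
T=lambda u,v:np.array([u/3.5+240,v/3.5+112])-.35
S=lambda u,v:np.array([u/4+235,v/4+170])-.35
def W(p,l): c,s=np.cos(p[2]),np.sin(p[2]); return np.array([p[0]+c*l[0]-s*l[1],p[1]+s*l[0]+c*l[1],l[2]])
def obs(p):
    cx,cy,rx,ry,a=p[3:]
    lid=(.132-.1915*np.cos(a)+.008*np.sin(a),0,.0955+.1915*np.sin(a)+.008*np.cos(a))
    return [(KT,T(148,73),(.14,.1,.092)),(KT,T(453,22),(.14,-.1,.092)),(KT,T(196,347),(-.045,.1,.092)),(KT,T(503,302),(-.045,-.1,.092)),
    (KT,T(223,497),(-.139,.1,.071)),(KT,T(523,443),(-.139,-.1,.071)),
    (KT,T(270,424),(cx,cy,.082)),(KT,T(328,384),(cx+.018,cy-.04,.075)),(KT,T(337,436),(cx-.014,cy-.04,.075)),(KT,T(466,391),(rx,ry,.076)),(KT,T(352,283),lid),
    (KS,S(358,425),(-.139,-.1,.071)),(KS,S(98,252),(-.139,.1,.071)),(KS,S(510,293),(-.045,-.1,.092)),(KS,S(735,158),(.14,-.1,.092)),
    (KS,S(209,226),(cx,cy,.082)),(KS,S(289,250),(cx+.018,cy-.04,.075)),(KS,S(237,280),(cx-.014,cy-.04,.075)),(KS,S(380,342),(rx,ry,.076))]
f=lambda p:np.concatenate([proj(c,W(p,l))-u for c,u,l in obs(p)])
r=least_squares(f,[.53,0,.1,-.09,.06,-.09,-.06,.6],loss='soft_l1')
p=r.x; print(p.round(4)); print(f(p).reshape(-1,2).round(1).tolist())
a=p[7]
for n,l in dict(cap=(p[3],p[4],.082),raised=(p[5]+.015,p[6],.081),lidpress=(.132-.18*np.cos(a)+.008*np.sin(a),0,.0955+.18*np.sin(a)+.008*np.cos(a)),shut=(-.048,0,.104)).items(): print(n,W(p,l).round(4))
E
python3 fit.py
```

```text
[ 0.5995  0.0043  0.1471 -0.096   0.0572 -0.0959 -0.0668  0.5484]
[[-3.0, -3.9], [0.6, -4.6], [-2.8, 1.9], [1.5, -0.9], [-2.8, 1.9], [2.0, 1.9], [-0.2, 0.0], [0.0, 0.1], [-0.0, -0.2], [0.1, -0.3], [-0.2, 0.0], [0.6, 0.7], [-1.8, -2.8], [-0.2, 1.7], [3.5, -0.5], [-0.1, -0.5], [-0.2, 1.0], [0.4, -0.0], [-0.2, 0.1]]
cap [0.4962 0.0468 0.082 ]
raised [ 0.5293 -0.0736  0.081 ]
lidpress [0.5823 0.0017 0.1962]
shut [ 0.552  -0.0027  0.104 ]
```

```bash
python3 -m pendant '[[0,0,-0.026,0.0245,0.0487,0.0025,1],[0,0,-0.026,0.0245,0.0487,0.0025,1],[0,0,-0.026,0.0245,0.0487,0.0025,1],[0,0,-0.026,0.0245,0.0487,0.0025,1],[0,0,-0.026,0.0245,0.0487,0.0025,1],[0,0,-0.026,0.0245,0.0487,0.0025,1],[0,0,-0.026,0.0245,0.0487,0.0025,1],[0,0,-0.026,0.0245,0.0487,0.0025,1],[0,0,-0.026,0.0245,0.0487,0.0025,1],[0,0,-0.026,0.0245,0.0487,0.0025,1],[0,0,-0.026,0.0245,0.0487,0.0025,1],[0,0,0,0,0,0,1]]' 60
python3 - <<'E'
from cell import *
import cv2,numpy as np
a=grab_frame("scene")["image"]; b=grab_frame("wrist"); print(b["K"],b["eye"],b["attitude"])
cv2.imwrite("pics/m1.png",np.vstack([cv2.resize(a[120:310,200:440],None,fx=2,fy=2)[:, :480],cv2.resize(b["image"],(480,220*300//220))[:220]]))
cv2.imwrite("pics/w1.png",b["image"]);cv2.imwrite("pics/s1.png",a)
E
```

```text
time: 1.6
ee_pos: [0.5586, -0.0439, 0.2586]
eef_rot: [-3.141, -0.0, 0.176]
contact_force: [0.3, -0.1, 0.2]
grip_width: -0.0001
finger_force: 0.0
[[309.70691629   0.         313.49974582]
 [  0.         309.70691629 193.47491679]
 [  0.           0.           1.        ]] [ 0.63019386 -0.03170693  0.40035797] [ 2.84775696e+00  9.16208073e-04 -1.39359017e+00]
```

View pics/w1.png

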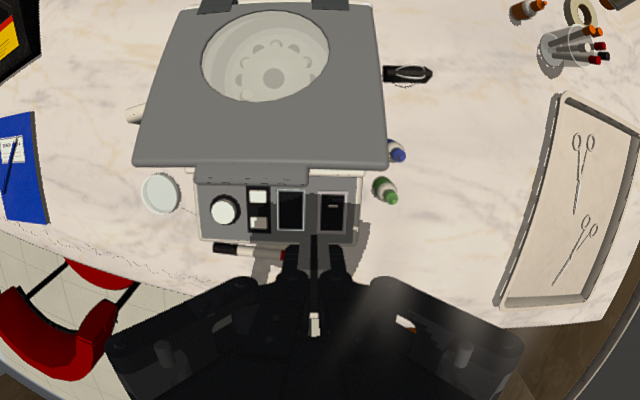

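The wrist view shows cap (223,211), rocker centre (331,212), lip front mid (252,183). Checking against the fit.

```bash
cat > wr.py <<'E'
from h import *
def ray(u,v,eye,att,K=(309.707,313.5,193.475)):
    d=np.array([u-K[1],v-K[2]]);r=np.hypot(*d);t=r/K[0]
    return R.from_euler('xyz',att).apply([*(np.sin(t)*d/r),np.cos(t)])
def at(u,v,z,eye,att): d=ray(u,v,eye,att); return np.array(eye)+d*(z-eye[2])/d[2]
E
python3 - <<'E'
from wr import *
e=[.63019386,-.03170693,.40035797];a=[2.84775696,.000916,-1.39359]
for n,u,v,z in (("cap",223,211,.082),("rocker",331,212,.076),("keyfar",259,196,.075),("keynear",258,222,.075),("lip",252,183,.195),("lip",252,183,.205)): print(n,at(u,v,z,e,a).round(4))
E
```

```text
cap [0.497  0.0484 0.082 ]
rocker [ 0.5157 -0.0718  0.076 ]
keyfar [0.5196 0.0104 0.075 ]
keynear [0.4884 0.0078 0.075 ]
lip [0.5689 0.0009 0.195 ]
lip [ 0.5719 -0.0006  0.205 ]
```

```bash
python3 -m pendant '[[0,0,-0.015,0.0135,0.023,-0.01,1],[0,0,-0.014,0.0135,0.023,-0.015,1],[0,0,0,0,0,-0.015,1],[0,0,0,0,0,0,1],[0,0,0,-0.003,0,-0.01,1],[0,0,0,-0.004,0,-0.01,1],[0,0,0,-0.006,0,-0.011,1],[0,0,0,-0.006,0,-0.011,1],[0,0,0,-0.004,-0.001,-0.011,1],[0,0,0,-0.004,-0.001,-0.011,1],[0,0,0,-0.003,-0.001,-0.01,1],[0,0,0,0,0,0,1]]'
```

```text
time: 3.2
ee_pos: [0.5537, -0.0041, 0.1439]
eef_rot: [-3.141, 0.002, 0.144]
contact_force: [0.6, 0.9, 0.7]
grip_width: 0.0
finger_force: 0.0
```

Run:
```python
from cell import *
import cv2,numpy as np
a=grab_frame("scene")["image"]
cv2.imwrite("pics/s2.png",cv2.resize(a[100:310,200:440],None,fx=2.8,fy=2.8,interpolation=cv2.INTER_CUBIC))
```

```text
(no output)
```

View pics/s2.png

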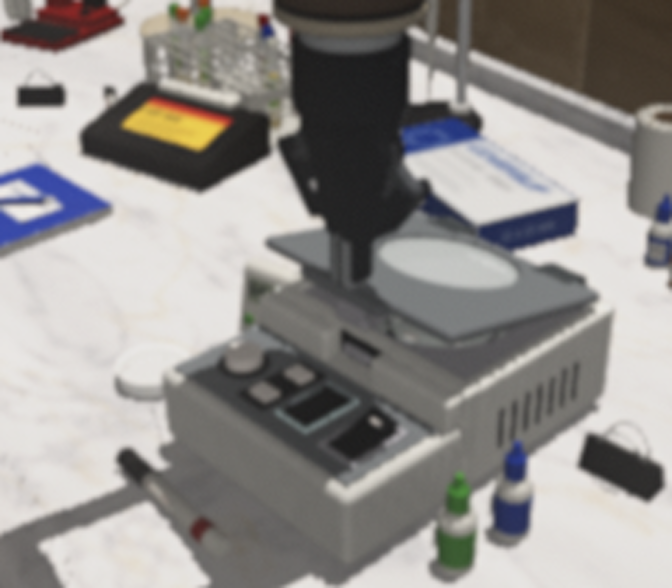

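The lid (edge about (320,280)) is following the fingertip at the lip (355,275). I'll keep pushing.

```bash
python3 -m pendant '[[0,0,0,0.001,0,-0.007,1],[0,0,0,0.001,0,-0.007,1],[0,0,0,0.001,0,-0.007,1],[0,0,0,0,0,-0.006,1],[0,0,0,0,0,-0.005,1],[0,0,0,0,0,-0.004,1],[0,0,0,0,0,-0.002,1],[0,0,0,0,0,0,1]]'
```

```text
time: 4.25
ee_pos: [0.5575, -0.004, 0.1067]
eef_rot: [-3.142, -0.0, 0.144]
contact_force: [0.3, 0.6, -0.1]
grip_width: 0.0001
finger_force: 0.0
```

```bash
python3 -m pendant '[[0,0,0,0,0,-0.0015,1],[0,0,0,0,0,-0.0015,1],[0,0,0,0,0,-0.001,1],[0,0,0,0,0,0,1],[0,0,0,0,0,0,1]]'
python3 - <<'E'
from cell import *
import cv2,numpy as np
a=grab_frame("scene")["image"]
cv2.imwrite("pics/s3.png",cv2.resize(a[150:310,200:440],None,fx=3.3,fy=3.3,interpolation=cv2.INTER_CUBIC))
E
```

```text
time: 4.88
ee_pos: [0.5578, -0.0041, 0.105]
eef_rot: [3.141, -0.002, 0.144]
contact_force: [-12.1, -0.2, 42.4]
grip_width: -0.0002
finger_force: 21.1
```

View pics/s3.png

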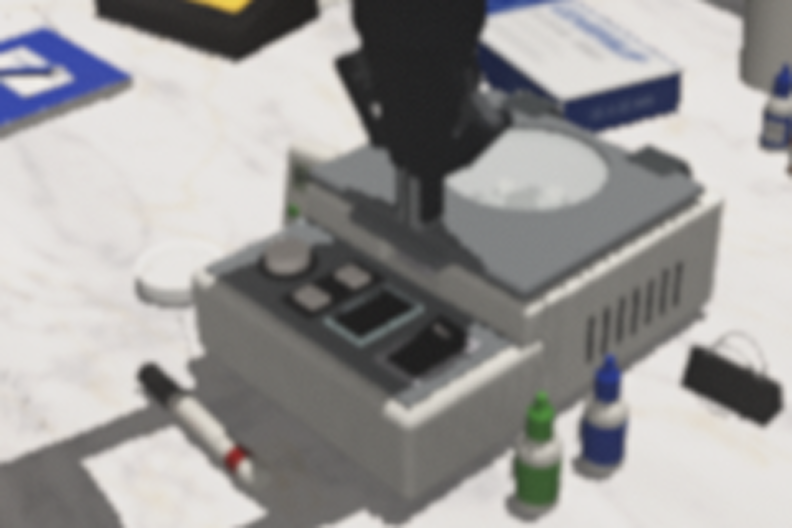

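Lid is shut on its stop (42 N). Next, lift and go over the rocker's raised end.

```bash
python3 -m pendant '[[0,0,0,0,0,0.015,1],[0,0,0,0,0,0.02,1],[0,0,0,-0.014,-0.035,0,1],[0,0,0,-0.014,-0.035,0,1],[0,0,0,0,0,0,1],[0,0,0,0,0,-0.02,1],[0,0,0,0,0,-0.02,1],[0,0,0,0,0,-0.008,1],[0,0,0,0,0,0,1]]'
python3 - <<'E'
from cell import *
import cv2,numpy as np
a=grab_frame("scene")["image"]
cv2.imwrite("pics/s4.png",cv2.resize(a[180:310,230:430],None,fx=4,fy=4,interpolation=cv2.INTER_CUBIC))
E
```

```text
time: 6.05
ee_pos: [0.5293, -0.0737, 0.0896]
eef_rot: [-3.141, 0.001, 0.144]
contact_force: [-0.3, 0.4, 0.0]
grip_width: -0.0001
finger_force: 0.0
```

View pics/s4.png

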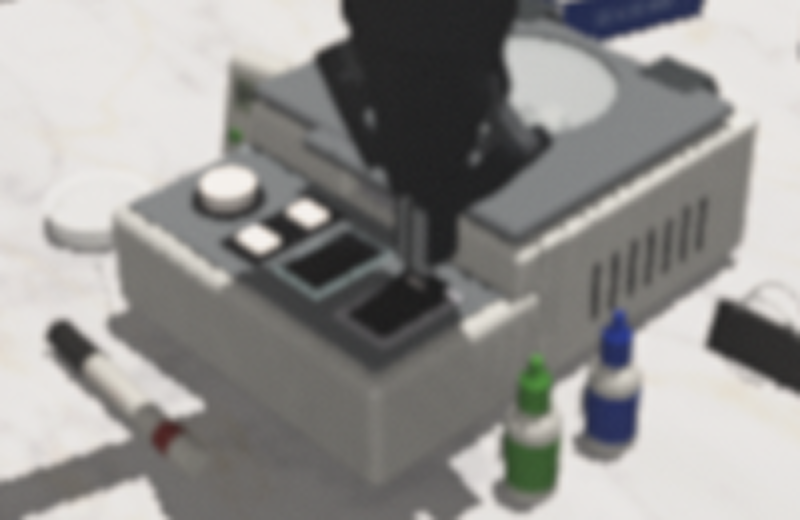

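The lid stays shut and the fingers (415,275) are over the rocker's raised end. Pressing.

```bash
python3 -m pendant '[[0,0,0,0,0,-0.005,1],[0,0,0,0,0,-0.004,1],[0,0,0,0,0,-0.003,1],[0,0,0,0,0,-0.0015,1],[0,0,0,0,0,0,1],[0,0,0,0,0,0,1]]'
```

```text
time: 6.85
ee_pos: [0.5293, -0.0741, 0.0763]
eef_rot: [-3.142, 0.0, 0.144]
contact_force: [0.1, -1.0, -0.1]
grip_width: -0.0001
finger_force: 0.0
```

```bash
python3 -m pendant '[[0,0,0,0,0,-0.001,1],[0,0,0,0,0,-0.001,1],[0,0,0,0,0,0,1],[0,0,0,0,0,0,1]]'
```

```text
time: 7.35
ee_pos: [0.5295, -0.0741, 0.0748]
eef_rot: [3.141, -0.0, 0.144]
contact_force: [-2.9, 0.8, 13.2]
grip_width: -0.0004
finger_force: 6.4
```

```bash
python3 -m pendant '[[0,0,0,0,0,0.03,1],[0,0,0,-0.011,0.0405,0,1],[0,0,0,-0.011,0.0405,0,1],[0,0,0,-0.011,0.0405,0,1],[0,0,0,0,0,0,1],[0,0,0,0,0,-0.01,1],[0,0,0,0,0,0,1]]'
python3 - <<'E'
from cell import *
import cv2,numpy as np
a=grab_frame("scene")["image"]
cv2.imwrite("pics/s5.png",cv2.resize(a[180:310,230:430],None,fx=4,fy=4,interpolation=cv2.INTER_CUBIC))
E
```

```text
time: 8.22
ee_pos: [0.4961, 0.0466, 0.0934]
eef_rot: [-3.142, 0.001, 0.143]
contact_force: [0.1, 0.9, 0.4]
grip_width: 0.0003
finger_force: 0.0
```

View pics/s5.png

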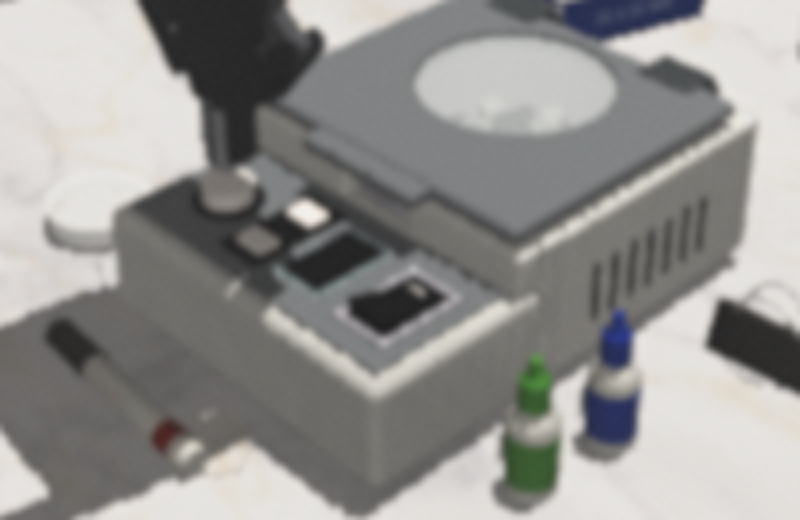

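The rocker is on (near end raised, (360,300)), the lid is shut and the fingers are over the cap at (228,185). Pressing the key.

```bash
python3 -m pendant '[[0,0,0,0,0,-0.006,1],[0,0,0,0,0,-0.005,1],[0,0,0,0,0,-0.004,1],[0,0,0,0,0,-0.0025,1],[0,0,0,0,0,-0.0005,1],[0,0,0,0,0,0,1],[0,0,0,0,0,0,1],[0,0,0,0,0,0,1]]'
```

```text
time: 9.28
ee_pos: [0.4964, 0.0473, 0.0764]
eef_rot: [3.141, -0.0, 0.144]
contact_force: [-0.5, -4.3, 6.4]
grip_width: 0.0002
finger_force: 2.8
```

Nearly on the stop; a touch more.

```bash
python3 -m pendant '[[0,0,0,0,0,-0.001,1],[0,0,0,0,0,-0.0003,1],[0,0,0,0,0,0,1],[0,0,0,0,0,0,1],[0,0,0,0,0,0,1]]'
```

```text
time: 9.9
ee_pos: [0.4965, 0.0473, 0.0758]
eef_rot: [3.141, -0.001, 0.144]
contact_force: [-5.5, -4.9, 21.8]
grip_width: 0.0001
finger_force: 11.2
```

On the stop at 22 N, so I'm handing in.

```bash
python3 -c "
from cell import *
print(finish_job())"
```

```text
the job is handed in; nothing more can be done
None
```

The job is handed in, with no verdict returned: camera views showed the lid shut and the rocker on, and the closed fingers are holding the short-spin key down on its stop at about 22 N, at 9.9 s of the 42 s.

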